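Find the fullest sample bottle and lay it on the bottle roller

ROBOT

A 7-joint arm with a two-finger parallel gripper is mounted at the origin on the work surface. World frame = base frame: x ahead of the robot, y to its left, z up, the work surface at z = 0. Lengths are in m, angles in rad, forces in N, time in s.
With the tool pointing down it reaches from about 0.425 to 1.025 m from the base axis. Payload 9.4 kg.
Tool frame: the origin (TCP) lies midway between the tips of the shut fingers; the grasp point (between the pads) lies 19 mm behind it; z points along the fingers, y is the line along which they close (so a half turn about z gives the same grasp; the last joint's range is limited). The gripper opens to 93 mm and grips with 3 to 60 N. Pads are 15 mm wide; open, the fingers measure 128 mm over their backs; the gripper's body (75 mm by 188 mm) begins 65 mm behind the grasp point.
Start: joints at [-1.32, 0.599, -0.003, 1.599, 0.002, 0.943, -0.08], TCP at [0.233, 0.686, 0.219] pointing down, gripper open.
Joint ranges: [-2.57, 2.57], [-0.35, 1.97], [-1.29, 1.29], [0.11, 2.56], [-1.05, 4.19], [0.11, 1.86], [-2.63, 2.63]. Speed limits (rad/s): [2.22, 2.22, 3.01, 3.01, 3.14, 3.14, 3.14].

INTERFACE

Orientations are given as [roll, pitch, yaw] about the fixed x, y, z axes, in that order (R = Rz(yaw) Ry(pitch) Rx(roll)).
In Python, from plant import observe, read_camera, camera_info, finish_job gives the robot as it stands. The module is installed in compiled form; this text tells all that it offers.
- The arm moves only by the shell command python3 -m pendant 'ROWS' [FORCE]. ROWS is JSON, a list of rows, each a list of 7 numbers: the closure, from 0 (fully open) to 1 (shut), then the shift along the tool's x, y, z in mm, then the turn, a rotation vector about the tool's x, y, z in rad. A call has 1 to 8 rows; each row is the pose to reach, as a shift and turn from the pose commanded when the call began, along the tool's axes at that moment; what a row does not reach only later rows make up. A row lasts 1/10 s, in which the tool goes at most 50 mm and 8.59 degrees, less where a joint would pass 70% of its speed; a pose out of reach is approached as far as the arm can. A call with a gripper value outside its range is refused whole. The fingers move at their own pace and stop on an object; FORCE is the grip in N (left out, the last holds). Time passes only in rows, so rows that repeat a pose let the fingers close. It gives the time, the measured TCP pose, the force and the opening at its end, in the units of the state.
- observe(): the state, without advancing time (a new reading comes with each control period).
- read_camera(name): name is "side" or "top"; returns the picture (420x560x3 uint8, red, green, blue); there is no depth.
- camera_info(name): a dict with "fov_y" (degrees; the focal length in pixels is half the picture's height over the tangent of half this angle, whatever the lens; pixels are square), "cx", "cy" (the principal point, pixels), "R" (3x3) and "t" (3): a world point X has camera coordinates R X + t. Camera axes: x right, y down, z forward; pixel columns grow to the right and rows downward; lengths in m; the calibration is good to about 2 mm. A picture is of the moment at which its call begins. camera_info takes no time and is no camera call.
- finish_job(): hands the job in, once; it reports no verdict.
The state is a dict: "time": time; "joint_positions": joint angles; "dq": joint speeds; "joint_efforts": joint torques, N m; "tool_pos": TCP position; "eef_rot": TCP orientation; "force": force on the tool from outside, world axes, zero at the start; "wrist_torque": the same for the moment, N m; "finger_gap": finger opening in m.
Only numpy, scipy, OpenCV 4.12 (cv2) and the standard library are available. Lean on these libraries where they do the work, as an engineer would, in place of code of your own. Each camera call takes 0.05 s, during which the arm holds its last target. There are 200 camera calls.

TASK

Three look-alike sealed bottles stand on the mat: pick them up to feel which one is the heaviest, and lay that one gently on its side along the two rods of the bottle roller, cap pointing away from the drive housing and its foot pushed right up against the housing's end wall. Leave the other two standing upright on the mat about where they were, and do not disturb the dish or the spare cap beside them.

Things in the scene. Friction and masses are not known exactly. Their poses are not given: they have to be found in the camera images.
- bottle_a: One of three look-alike sealed white bottles, upright on the mat at the start: round body 60 mm across, 112 mm high, paper label, sloping shoulder, black cap 36 mm across from 124 to 146 mm height. Origin: centre of its foot; z towards the cap. They differ only in their hidden filling: one weighs 0.40 to 0.50 kg in all, the other two 0.14 to 0.27 kg.
- bottle_b: One of three look-alike sealed white bottles, upright on the mat at the start: round body 60 mm across, 112 mm high, paper label, sloping shoulder, black cap 36 mm across from 124 to 146 mm height. Origin: centre of its foot; z towards the cap. They differ only in their hidden filling: one weighs 0.40 to 0.50 kg in all, the other two 0.14 to 0.27 kg.
- bottle_c: One of three look-alike sealed white bottles, upright on the mat at the start: round body 60 mm across, 112 mm high, paper label, sloping shoulder, black cap 36 mm across from 124 to 146 mm height. Origin: centre of its foot; z towards the cap. They differ only in their hidden filling: one weighs 0.40 to 0.50 kg in all, the other two 0.14 to 0.27 kg.
- mat: Fixed grey mat under the three bottles, 160 (x) x 440 (y) mm, 4 mm thick; origin at the centre of its underside. The bottles stand in a row along its y axis, about 150 mm apart, up to 30 mm to either side of it; the spare cap lies between two of them.
- roller: Fixed white bottle roller, switched off: base 300 (x) x 130 (y) mm, top 30 mm high; origin at the centre of its underside. At its -x end the drive housing (x -160 to -115 mm, 130 mm wide, top at 104 mm) with a flat upright end wall facing +x; at its +x end a bearing block (x 131 to 145 mm, 100 mm wide, top at 60 mm).
- end_wall (a point): Point on the housing's end wall where the centre of the foot of a properly laid bottle comes to sit, midway between the rods, 83.4 mm above the bench. Its axes are the roller's: x points from the wall along the rods towards the bearing block, z up.
- dish: Loose shallow glass dish, 70 mm across, 16 mm high, standing on the bench on the robot's side of the mat; origin at the centre of its underside. Not to be disturbed.
- spare_cap: Loose black screw cap, 40 mm across, 16 mm high, lying on the mat beside the bottles, near the robot's side; origin at the centre of its underside. Not to be disturbed.
- rods (a point): Point midway between the roller's two steel rods, at the height of their axes (50 mm above the bench), x = 0 of the roller. The rods are 20 mm thick, do not turn, and run along x from the end wall to the bearing block at y = +-22 mm. A bottle lying on them has its axis 33 mm above this point, and the tops of the rods are 23 mm below its axis.
Things that resemble listed ones, but are neither listed nor needed, are in the scene too. Leave any green or pink look-alike of the bottle_c alone.

How it is judged:
By the outcome, as a careful person would: the job done as asked, in the order asked, and still so for the second after the job is handed in, with the robot touching nothing.
It also fails if it takes over 72 s, if anything falls off the work surface, if the arm or the gripper's body presses on something with over 40 N, if the wrist force passes 120 N, or if a joint passes its speed limit or range.

## Working session

There is one attempt and no reset: what is moved stays moved. The work goes in short steps, Python scripts to look and compute and a shell command to move; the robot and the scene stay as the last step left them, time stands still between calls to the robot, and variables do not carry over. Pictures are saved under pics/ and viewed, on a budget of 10 in all, crops included, one or two more only if the job needs it, and the job is handed in when it is done.

```bash
mkdir -p pics
python3 - <<'E'
from plant import *
import cv2,numpy as np
print(observe())
for n in("top","side"):
    im=read_camera(n); cv2.imwrite(f"pics/{n}0.png",im[:,:,::-1]); c=camera_info(n); print(n,{k:(np.round(v,4).tolist() if hasattr(v,'__len__') else v) for k,v in c.items()})
a=cv2.imread("pics/top0.png");b=cv2.imread("pics/side0.png")
E
```

```text
{'time': 0.0, 'joint_positions': array([-1.31969172,  0.60011349, -0.00250367,  1.60012918,  0.00179804,
        0.94290766, -0.07981698]), 'dq': array([-0.00050679, -0.00096704, -0.00025187,  0.00092944,  0.00136462,
        0.00082166,  0.00052577]), 'joint_efforts': array([-1.00598500e-03, -7.65053415e+01,  1.49696790e+00, -2.52335322e+01,
       -5.23847225e-02,  1.71363505e-02,  1.55780153e-04]), 'tool_pos': array([0.23330726, 0.68591497, 0.2177692 ]), 'eef_rot': array([-3.14004528e+00,  1.63443273e-04,  2.81379587e+00]), 'force': array([-0.25383399, -0.10037044,  0.11239724]), 'wrist_torque': array([-0.01314408, -0.00128512,  0.00203543]), 'finger_gap': 0.09308326681358524}
top {'fov_y': 45.9366538628438, 'cx': 277.29836897897997, 'cy': 205.54268937882128, 'R': [[0.0009, -0.9998, -0.02], [-0.9977, 0.0004, -0.0673], [0.0673, 0.02, -0.9975]], 't': [0.0117, 0.4877, 1.0105]}
side {'fov_y': 54.93606867551681, 'cx': 277.6816484817949, 'cy': 206.48255250640293, 'R': [[0.9642, -0.265, -0.0076], [-0.1883, -0.6644, -0.7232], [0.1866, 0.6988, -0.6905]], 't': [-0.4749, 0.1495, 0.8233]}
```

View pics/top0.png

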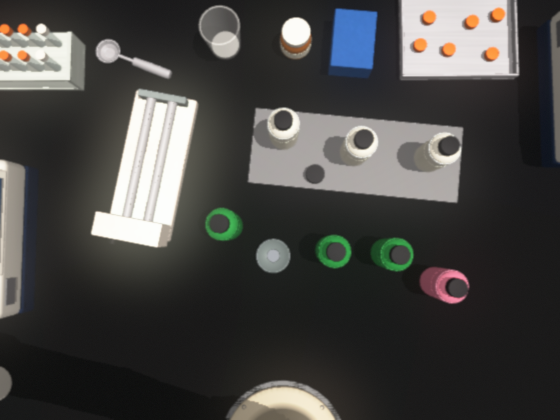

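View pics/side0.png

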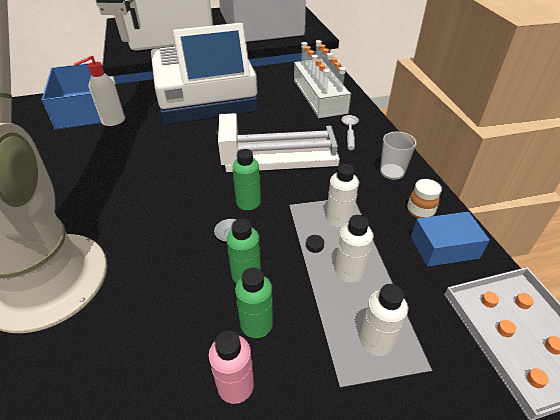

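Two views show three white bottles, capped at top-view (283,120), (364,139) and (449,146). The three green and one pink look-alikes are excluded by colour. The spare cap is at (315,174), the dish at (273,256), and the roller's housing is on the robot's side at (130,230). I'll measure these and confirm with a crop.

```bash
cat > h.py <<'E'
from plant import *
import cv2,numpy as np
from scipy.spatial.transform import Rotation as Ro
def ray(n,p):
    c=camera_info(n); f=210/np.tan(np.radians(c["fov_y"]/2)); R=np.array(c["R"]);t=np.array(c["t"])
    d=R.T@np.array([(p[0]-c["cx"])/f,(p[1]-c["cy"])/f,1]); return -R.T@t,d/np.linalg.norm(d)
def plane(n,p,z):
    o,d=ray(n,p); return o+d*(z-o[2])/d[2]
def proj(n,X):
    c=camera_info(n); f=210/np.tan(np.radians(c["fov_y"]/2)); q=np.array(c["R"])@X+np.array(c["t"]); return q[:2]/q[2]*f+[c["cx"],c["cy"]]
def tri(p,q):
    (a,u),(b,v)=ray("top",p),ray("side",q); s=np.linalg.lstsq(np.c_[u,-v],b-a,rcond=None)[0]
    x,y=a+s[0]*u,b+s[1]*v; return (x+y)/2,np.linalg.norm(x-y)
def shift(target,o=None):   # TCP target in world -> mm in current tool axes
    o=o or observe(); R=Ro.from_euler("xyz",o["eef_rot"]); return R.inv().apply(np.array(target)-o["tool_pos"])*1000
E
python3 - <<'E'
from h import *
t=cv2.imread("pics/top0.png");s=cv2.imread("pics/side0.png")
for nm,a,b in(("A",(283,120),(345,173)),("B",(364,139),(358,226)),("C",(449,146),(391,297)),("spare",(315,174),(315,243))):
    out=[]
    for im,p in((t,a),(s,b)):
        g=im.max(2); m=(g<75).astype(np.uint8); r=16
        m2=np.zeros_like(m); cv2.circle(m2,p,r,1,-1); m&=m2
        n,l,st,c=cv2.connectedComponentsWithStats(m); k=1+np.argmax(st[1:,4]); out.append((c[k],st[k]))
    print(nm,out[0],out[1],"plane .15",plane("top",out[0][0],.15 if nm!="spare" else .02), tri(out[0][0],out[1][0]))
A=cv2.resize(t[90:260,80:480],None,fx=2,fy=2,interpolation=cv2.INTER_CUBIC)[:,:800]
B=cv2.resize(s[100:230,200:360],None,fx=2,fy=2,interpolation=cv2.INTER_CUBIC)
cv2.imwrite("pics/crop.png",np.vstack([A,np.pad(B,((0,0),(0,800-B.shape[1]),(0,0)))]))
E
```

```text
A (array([282.52439024, 120.25203252]), array([275, 111,  16,  19, 246], dtype=int32)) (array([346.13307241, 169.45009785]), array([329, 157,  33,  25, 511], dtype=int32)) plane .15 [ 6.34548437e-01 -2.62834595e-04  1.50000000e-01] (array([ 0.63800953, -0.00104102,  0.14733817]), np.float64(0.005707790268056626))
B (array([358.18181818, 144.39393939]), array([355, 137,  11,  12,  33], dtype=int32)) (array([360.36912752, 223.60850112]), array([348, 211,  27,  25, 447], dtype=int32)) plane .15 [ 0.58965144 -0.13735734  0.15      ] (array([ 0.60173608, -0.14265226,  0.13591259]), np.float64(0.019363754712763127))
C (array([448.20384615, 145.26153846]), array([439, 137,  20,  18, 260], dtype=int32)) (array([392.09153713, 295.52331606]), array([379, 282,  29,  28, 579], dtype=int32)) plane .15 [ 0.58759332 -0.29934175  0.15      ] (array([ 0.59145124, -0.30326718,  0.14059771]), np.float64(0.0043098338292044324))
spare (array([309.15, 179.15]), array([306, 175,  10,   8,  20], dtype=int32)) (array([314.63018868, 243.29056604]), array([306, 235,  18,  18, 265], dtype=int32)) plane .15 [ 0.54217695 -0.05418206  0.02      ] (array([ 0.55228076, -0.05701884,  0.00267074]), np.float64(0.016401600862666444))
```

View pics/crop.png

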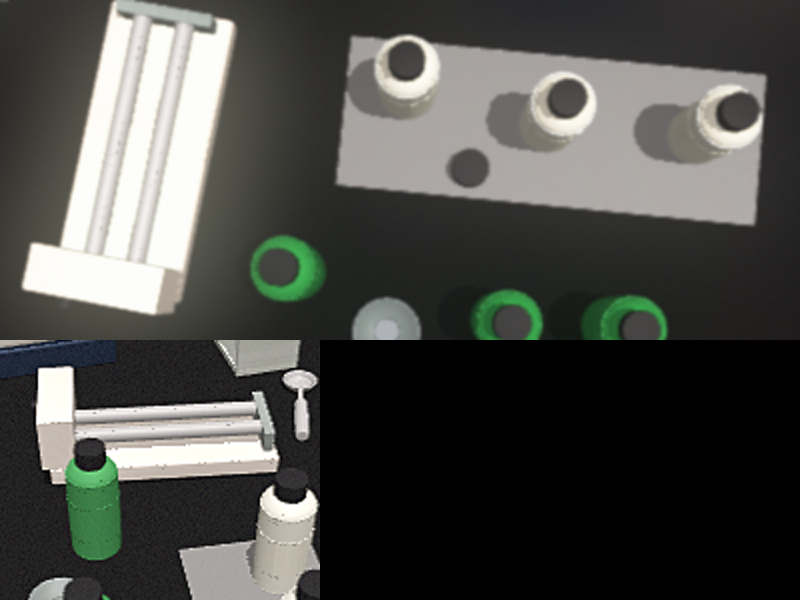

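The crop confirms it. The white bottles' cap centres are (283.5,120), (364,139) and (449,145.5). The roller's housing is the near end and the bearing block the far end. The nearest green bottle, at (220,223), stands beside the roller.

Run:
```python
from h import *
np.set_printoptions(precision=4,suppress=True)
c=lambda x,y:np.array([x/2+80,y/2+90])
for n,p,z,q in(("A",c(407,60),.15,(345,170)),("B",c(568,98),.15,(358,224)),("C",c(738,111),.15,(391.5,295)),("spare",c(469,168),.02,None),("dish",(273,256),.016,None),
 ("green1",c(278,268),.146,None),("green2",c(514,320),.146,None),("green3",c(640,328),.146,None),("pink",(458,288),.146,None)):
    print(n,plane("top",p,z))
t=cv2.imread("pics/top0.png")
# housing top corners
H=[plane("top",c(*p),.104) for p in((32,243),(183,270),(160,313),(22,288))]; print("housing top",*H)
a=[plane("top",c(*p),.05) for p in((143,18),(95,250),(184,25),(137,262))]; print("rods",*a)
m1=(a[0]+a[2])/2;m2=(a[1]+a[3])/2;d=m1-m2;print("mid",m1,m2,"yaw",np.degrees(np.arctan2(d[1],d[0])))
b=[plane("top",c(*p),.03) for p in((237,22),(183,300))];print("base right edge",b)
b=[plane("top",c(*p),.06) for p in((117,10),(212,27),(214,17),(119,0))];print("block top",*b)
```

```text
A [ 0.635 -0.002  0.15 ]
B [ 0.5995 -0.148   0.15  ]
C [ 0.5872 -0.3008  0.15  ]
spare [ 0.5529 -0.0653  0.02  ]
dish [0.3835 0.0206 0.016 ]
green1 [0.4455 0.1148 0.146 ]
green2 [ 0.3989 -0.0981  0.146 ]
green3 [ 0.3919 -0.2106  0.146 ]
pink [ 0.3319 -0.3123  0.146 ]
housing top [0.4705 0.3561 0.104 ] [0.4448 0.211  0.104 ] [0.4041 0.2322 0.104 ] [0.4277 0.3646 0.104 ]
rods [0.7039 0.2687 0.05  ] [0.4664 0.313  0.05  ] [0.6964 0.2264 0.05  ] [0.4544 0.2702 0.05  ]
mid [0.7002 0.2475 0.05  ] [0.4604 0.2916 0.05  ] yaw -10.409297366772515
base right edge [array([0.705 , 0.1758, 0.03  ]), array([0.4162, 0.2278, 0.03  ])]
block top [0.7094 0.2925 0.06  ] [0.6915 0.1956 0.06  ] [0.7017 0.1937 0.06  ] [0.7197 0.2907 0.06  ]
```

```bash
python3 -m pendant '[[0,0,0,-50,0,0,0],[0,0,0,-100,0,0,0],[0,0,0,-150,0,0,0],[0,0,0,-200,0,0,0],[0,-602,-522,-200,0,0,-0.328],[0,-602,-522,-200,0,0,-0.328],[0,-602,-522,-200,0,0,-0.328],[0,-602,-522,-200,0,0,-0.328]]' 20
python3 -c "
from h import *
print(shift([.635,-.002,.30]), observe()['joint_positions'])"
```

```text
time: 0.9
tool_pos: [0.335, 0.5117, 0.4183]
eef_rot: [-3.141, -0.0, -3.14]
force: [0.8, 0.1, 0.8]
finger_gap: 0.093
[-299.24377265 -514.06810346  118.52280295] [-1.05721224  0.30051107 -0.03686284  1.60122566  0.01165323  1.24057836
  0.47611578]
```

```bash
python3 -m pendant '[[0,-300,-514,0,0,0,0],[0,-300,-514,0,0,0,0],[0,-300,-514,0,0,0,0],[0,-300,-514,0,0,0,0],[0,-300,-514,0,0,0,0],[0,-300,-514,0,0,0,0],[0,-300,-514,0,0,0,0],[0,-300,-514,0,0,0,0]]'
python3 -m pendant '[[0,-110,-182,100,0,0,0],[0,-110,-182,100,0,0,0],[0,-110,-182,100,0,0,0],[0,-110,-182,100,0,0,0],[0,-110,-182,100,0,0,0],[0,-110,-182,150,0,0,0],[0,-110,-182,200,0,0,0],[0,-110,-182,200,0,0,0]]'
python3 -c "
from h import *
print(shift([.635,-.002,.12]), observe()['joint_positions'])"
```

```text
time: 1.7
tool_pos: [0.5365, 0.1663, 0.4186]
eef_rot: [3.142, -0.0, -3.141]
force: [0.8, 0.8, 0.4]
finger_gap: 0.0929
time: 2.5
tool_pos: [0.6422, -0.0137, 0.2124]
eef_rot: [-3.141, -0.011, -3.142]
force: [0.4, 0.5, 0.5]
finger_gap: 0.0931
[ 6.11032669 11.73077973 92.45689759] [-0.19597777  0.51526874  0.19386282  1.8050732  -0.12693308  0.84468565
  1.6297058 ]
```

```bash
python3 -m pendant '[[0,0,0,0,0,0,0],[0,0,0,0,0,0,0]]'
python3 - <<'E'
from h import *
print(shift([.635,-.002,.12]), observe())
cv2.imwrite("pics/t1.png",read_camera("top")[90:260,200:460,::-1].repeat(3,0).repeat(3,1))
E
```

```text
time: 2.7
tool_pos: [0.6475, -0.0136, 0.2212]
eef_rot: [3.141, 0.003, -3.141]
force: [0.2, -0.2, -0.0]
finger_gap: 0.0934
[ 12.78488434  11.5827803  101.20216287] {'time': 2.7, 'joint_positions': array([-0.19733608,  0.50622301,  0.19595936,  1.7957461 , -0.12620757,
        0.84836444,  1.62920735]), 'dq': array([-0.00127478, -0.01307631,  0.0010476 , -0.00110111, -0.00017842,
       -0.00814472,  0.00074737]), 'joint_efforts': array([ 5.95700881e-02, -6.39239645e+01,  4.03114244e+00, -2.24249893e+01,
        2.30541016e-02,  1.04139566e-01, -2.05226577e-03]), 'tool_pos': array([ 0.64745041, -0.01358757,  0.22124331]), 'eef_rot': array([ 3.14148772,  0.00335802, -3.14112395]), 'force': array([ 0.15491274, -0.19119664, -0.03620626]), 'wrist_torque': array([-0.00072927, -0.0216562 , -0.03620133]), 'finger_gap': 0.09340118463488327}
```

View pics/t1.png

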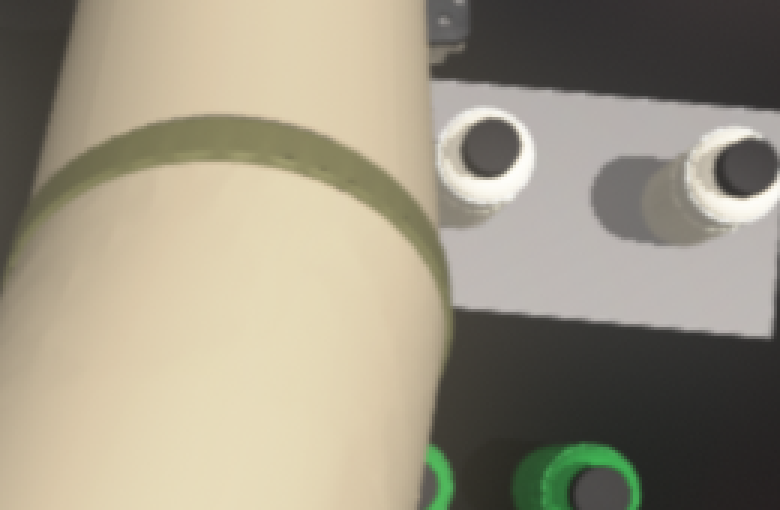

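The top view is hidden by the arm here, and bottles B and C are undisturbed. I'll descend on A's cap, close and lift.

```bash
python3 -m pendant '[[0,13,11.5,0,0,0,0],[0,13,11.5,30,0,0,0],[0,13,11.5,60,0,0,0],[0,13,11.5,85,0,0,0],[0,13,11.5,101,0,0,0],[0,13,11.5,101,0,0,0],[0.5,13,11.5,101,0,0,0],[0.5,13,11.5,101,0,0,0]]' 15
python3 -m pendant '[[0.7,0,0,0,0,0,0],[0.7,0,0,0,0,0,0],[0.8,0,0,0,0,0,0],[0.8,0,0,0,0,0,0],[0.8,0,0,0,0,0,0]]' 15
python3 -m pendant '[[0.8,0,0,-5,0,0,0],[0.8,0,0,-10,0,0,0],[0.8,0,0,-15,0,0,0],[0.8,0,0,-15,0,0,0],[0.8,0,0,-15,0,0,0],[0.8,0,0,-15,0,0,0],[0.8,0,0,-15,0,0,0]]'
python3 - <<'E'
from h import *
cv2.imwrite("pics/s1.png",read_camera("side")[:,:,::-1])
print(observe()['force'])
E
```

```text
time: 3.55
tool_pos: [0.6343, -0.0021, 0.1197]
eef_rot: [3.141, 0.003, -3.141]
force: [-0.7, -0.4, 0.6]
finger_gap: 0.0815
time: 4.05
tool_pos: [0.633, -0.0022, 0.1176]
eef_rot: [-3.142, -0.0, -3.141]
force: [0.5, -0.0, 0.2]
finger_gap: 0.0417
time: 4.75
tool_pos: [0.6329, -0.0022, 0.1324]
eef_rot: [-3.142, -0.0, -3.141]
force: [-0.3, -0.5, -3.7]
finger_gap: 0.0357
[ 0.38788486 -0.74596132 -4.17859441]
```

View pics/s1.png

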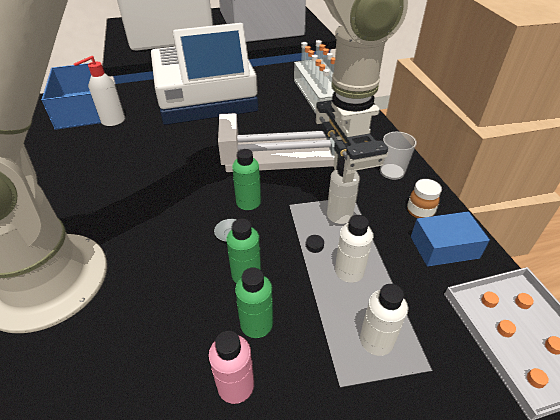

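A (gripped at the cap, 36 mm gap) reads about 4 N, so it is probably the heavy one. I'll set it back down and weigh B and C to compare.

```bash
python3 -m pendant '[[0.8,0,0,0,0,0,0],[0.8,0,0,5,0,0,0],[0.8,0,0,10,0,0,0],[0.8,0,0,15,0,0,0],[0.8,0,0,15,0,0,0],[0.4,0,0,15,0,0,0],[0,0,0,15,0,0,0],[0,0,0,15,0,0,0]]'
python3 -m pendant '[[0,0,0,0,0,0,0],[0,0,0,-40,0,0,0],[0,0,0,-90,0,0,0],[0,0,0,-90,0,0,0]]'
python3 - <<'E'
from h import *
print(shift([.5995,-.148,.21]),shift([.5995,-.148,.12]), observe()['joint_positions'])
E
```

```text
time: 5.6
tool_pos: [0.6331, -0.0023, 0.1176]
eef_rot: [-3.141, 0.0, -3.141]
force: [-0.6, -0.7, 0.1]
finger_gap: 0.0551
time: 6.0
tool_pos: [0.6362, -0.0027, 0.2137]
eef_rot: [3.141, 0.009, 3.141]
force: [0.5, -0.9, -0.5]
finger_gap: 0.0869
[  36.71961658 -145.35736263    3.24565067] [  37.5659118  -145.40164863   93.24166071] [-0.21759087  0.49845688  0.1963068   1.83401407 -0.12895202  0.81192827
  1.61384084]
```

```bash
python3 -m pendant '[[0,34,-145.5,0,0,0,0],[0,34,-145.5,0,0,0,0],[0,34,-145.5,0,0,0,0],[0,34,-145.5,0,0,0,0],[0,34,-145.5,30,0,0,0],[0,34,-145.5,60,0,0,0],[0,34,-145.5,87,0,0,0],[0,34,-145.5,87,0,0,0]]'
python3 -m pendant '[[0.5,0,0,0,0,0,0],[0.5,0,0,0,0,0,0],[0.7,0,0,0,0,0,0],[0.8,0,0,0,0,0,0],[0.8,0,0,0,0,0,0],[0.8,0,0,0,0,0,0],[0.8,0,0,0,0,0,0]]' 15
python3 -m pendant '[[0.8,0,0,-5,0,0,0],[0.8,0,0,-10,0,0,0],[0.8,0,0,-15,0,0,0],[0.8,0,0,-15,0,0,0],[0.8,0,0,-15,0,0,0],[0.8,0,0,-15,0,0,0],[0.8,0,0,-15,0,0,0]]'
python3 -m pendant '[[0.8,0,0,0,0,0,0],[0.8,0,0,0,0,0,0]]'
python3 -m pendant '[[0.8,0,0,0,0,0,0],[0.8,0,0,5,0,0,0],[0.8,0,0,10,0,0,0],[0.8,0,0,15,0,0,0],[0.8,0,0,15,0,0,0],[0.4,0,0,15,0,0,0],[0,0,0,15,0,0,0],[0,0,0,15,0,0,0]]'
python3 -m pendant '[[0,0,0,0,0,0,0],[0,0,0,-40,0,0,0],[0,0,0,-90,0,0,0],[0,0,0,-90,0,0,0],[0,0,0,-90,0,0,0]]'
python3 - <<'E'
from h import *
print(shift([.5872,-.3008,.21]),shift([.5872,-.3008,.12]), observe()['joint_positions'])
E
```

```text
time: 6.8
tool_pos: [0.5972, -0.1468, 0.1174]
eef_rot: [3.141, -0.006, -3.141]
force: [0.1, 1.0, -0.6]
finger_gap: 0.0931
time: 7.5
tool_pos: [0.5992, -0.1477, 0.1208]
eef_rot: [-3.142, 0.0, -3.141]
force: [-0.6, -0.5, 0.6]
finger_gap: 0.0413
time: 8.2
tool_pos: [0.5989, -0.1477, 0.1354]
eef_rot: [3.142, -0.0, -3.141]
force: [0.4, -0.5, -3.0]
finger_gap: 0.0359
time: 8.4
tool_pos: [0.5991, -0.1477, 0.1355]
eef_rot: [-3.142, -0.0, -3.141]
force: [0.0, 0.5, -2.4]
finger_gap: 0.0357
time: 9.2
tool_pos: [0.599, -0.1475, 0.1204]
eef_rot: [3.141, -0.0, -3.141]
force: [-0.3, -0.5, -0.5]
finger_gap: 0.0555
time: 9.7
tool_pos: [0.5996, -0.1477, 0.2118]
eef_rot: [-3.141, 0.003, -3.141]
force: [-0.2, -0.1, -0.0]
finger_gap: 0.0918
[  12.50301751 -153.13038648    1.82058328] [  12.74365671 -153.11364175   91.82026002] [ 0.01418262  0.48120427  0.19781168  1.87306598 -0.12799585  0.79679119
  1.8506652 ]
```

```bash
python3 -m pendant '[[0,12,-153,0,0,0,0],[0,12,-153,0,0,0,0],[0,12,-153,0,0,0,0],[0,12,-153,0,0,0,0],[0,12,-153,30,0,0,0],[0,12,-153,60,0,0,0],[0,12,-153,90,0,0,0],[0,12,-153,90,0,0,0]]'
python3 -m pendant '[[0.7,0,0,0,0,0,0],[0.7,0,0,0,0,0,0],[0.8,0,0,0,0,0,0],[0.8,0,0,0,0,0,0],[0.8,0,0,0,0,0,0],[0.8,0,0,0,0,0,0],[0.8,0,0,0,0,0,0],[0.8,0,0,0,0,0,0]]' 15
python3 -m pendant '[[0.8,0,0,-5,0,0,0],[0.8,0,0,-10,0,0,0],[0.8,0,0,-15,0,0,0],[0.8,0,0,-15,0,0,0],[0.8,0,0,-15,0,0,0],[0.8,0,0,-15,0,0,0],[0.8,0,0,-15,0,0,0]]'
python3 -m pendant '[[0.8,0,0,0,0,0,0],[0.8,0,0,0,0,0,0]]'
python3 -m pendant '[[0.8,0,0,0,0,0,0],[0.8,0,0,5,0,0,0],[0.8,0,0,10,0,0,0],[0.8,0,0,15,0,0,0],[0.8,0,0,15,0,0,0],[0.4,0,0,15,0,0,0],[0,0,0,15,0,0,0],[0,0,0,15,0,0,0]]'
python3 -m pendant '[[0,0,0,0,0,0,0],[0,0,0,-40,0,0,0],[0,0,0,-90,0,0,0],[0,0,0,-140,0,0,0],[0,0,0,-180,0,0,0],[0,0,0,-180,0,0,0]]'
```

```text
time: 10.5
tool_pos: [0.5844, -0.2986, 0.1156]
eef_rot: [3.138, -0.008, -3.141]
force: [0.2, 0.2, 0.3]
finger_gap: 0.0929
time: 11.3
tool_pos: [0.5871, -0.3008, 0.1207]
eef_rot: [-3.141, 0.0, -3.141]
force: [0.1, -1.3, 0.4]
finger_gap: 0.0355
time: 12.0
tool_pos: [0.587, -0.3006, 0.1355]
eef_rot: [3.141, -0.0, -3.141]
force: [1.0, 0.2, -2.0]
finger_gap: 0.036
time: 12.2
tool_pos: [0.5871, -0.3007, 0.1355]
eef_rot: [3.142, -0.0, -3.141]
force: [0.0, 0.1, -1.9]
finger_gap: 0.0356
time: 13.0
tool_pos: [0.5872, -0.3006, 0.1207]
eef_rot: [3.142, 0.0, -3.141]
force: [-0.3, 0.7, -0.6]
finger_gap: 0.0551
time: 13.6
tool_pos: [0.5892, -0.3021, 0.3071]
eef_rot: [-3.138, 0.009, 3.142]
force: [0.3, -1.1, 0.2]
finger_gap: 0.0925
```

Weights are A about 4.0 N, B about 2.6 N and C about 1.9 N, so A is the heavy one. Next I'll retreat above the approach side and test how far the wrist can tilt forward.

```bash
python3 -m pendant '[[0,100,300,0,0,0,0],[0,100,300,0,0,0,0],[0,100,300,0,0,0,0],[0,100,300,0,0,0,0],[0,100,300,0,0,0,0],[0,100,300,0,0,0,0],[0,100,300,0,0,0,0],[0,100,300,0,0,0,0]]'
python3 -m pendant '[[0,0,0,0,0,-0.15,0],[0,0,0,0,0,-0.3,0],[0,0,0,0,0,-0.45,0],[0,0,0,0,0,-0.6,0],[0,0,0,0,0,-0.75,0],[0,0,0,0,0,-0.9,0],[0,0,0,0,0,-1.05,0],[0,0,0,0,0,-1.05,0]]'
python3 - <<'E'
from h import *
o=observe();print(o['joint_positions'],Ro.from_euler("xyz",o["eef_rot"]).as_matrix())
E
```

```text
time: 14.4
tool_pos: [0.486, 0.0021, 0.3004]
eef_rot: [3.141, -0.0, -3.136]
force: [-0.1, -0.6, 1.1]
finger_gap: 0.0934
time: 15.2
tool_pos: [0.4869, -0.0303, 0.2985]
eef_rot: [-3.027, 0.601, 3.136]
force: [0.5, -0.5, 0.1]
finger_gap: 0.0929
[-0.43434612  0.03156545  0.22009484  2.46847866  1.26421676  0.24210287
  0.12512142] [[-0.82449424  0.07036904  0.56147791]
 [ 0.00476211  0.99306545 -0.11746629]
 [-0.56585031 -0.09417646 -0.81911185]]
```

```bash
cat >> h.py <<'E'
def goal(grasp,tilt,yaw,o=None):
    """tool pointing tilt rad from straight down toward azimuth yaw, closing axis horizontal; grasp point world -> (shift mm, rotvec) from current"""
    o=o or observe(); R0=Ro.from_euler("xyz",o["eef_rot"])
    R=Ro.from_euler("z",yaw)*Ro.from_euler("y",-tilt)*Ro.from_matrix(np.array([[-1,0,0],[0,1,0],[0,0,-1.]]))
    tcp=np.array(grasp)+R.as_matrix()[:,2]*.019
    return np.round(R0.inv().apply(tcp-o["tool_pos"])*1000,1),np.round((R0.inv()*R).as_rotvec(),3)
E
python3 - <<'E'
from h import *
for t in(40,50,60):print(goal([.58,0,.32],np.radians(t),0))
E
```

```text
(array([-90.6,  36.8,  49.9]), array([-0.118, -0.097,  0.001]))
(array([-93.8,  36.8,  49.3]), array([-0.118, -0.271,  0.011]))
(array([-96.9,  36.6,  48.1]), array([-0.117, -0.445,  0.022]))
```

```bash
python3 -m pendant '[[0,-45,18,25,-0.06,-0.05,0],[0,-90,37,50,-0.12,-0.1,0],[0,-94,37,49,-0.12,-0.2,0.01],[0,-94,37,49,-0.12,-0.27,0.01],[0,-97,37,48,-0.12,-0.36,0.02],[0,-97,37,48,-0.12,-0.445,0.02],[0,-97,37,48,-0.12,-0.445,0.02],[0,-97,37,48,-0.12,-0.445,0.02]]'
python3 - <<'E'
from h import *
o=observe();print(o['joint_positions'],Ro.from_euler("xyz",o["eef_rot"]).as_matrix()[:,2])
for t in(50,60):print(goal([.58,0,.32],np.radians(t),0))
E
```

```text
time: 16.0
tool_pos: [0.5968, 0.0016, 0.3102]
eef_rot: [3.134, 1.048, 3.141]
force: [-20.5, -0.7, -24.7]
finger_gap: 0.093
[ 0.30332499  0.3201858  -0.61913808  2.56088021  2.67317974  0.81760261
 -1.21996003] [ 0.8661944   0.00696938 -0.49965857]
(array([ 3.3, -1.6, -0.8]), array([0.007, 0.175, 0.   ]))
(array([-0. , -1.6, -0.5]), array([ 0.007,  0.   , -0.   ]))
```

The wrist reaches a 60° forward tilt, though joint 4 is close to its limit here. Moving outward should relieve it before I go down over A.

```bash
python3 -m pendant '[[0,-20,-2,35,0,0,0],[0,-24,-3.5,43,0,0,0],[0,-24,-3.5,43,0,0,0]]'
python3 - <<'E'
from h import *
o=observe();print(o['joint_positions'],o['force'],Ro.from_euler("xyz",o["eef_rot"]).as_matrix()[:,2])
for z in(.32,.25,.16,.075):print(goal([.633,-.002,z],np.radians(60),0))
E
```

```text
time: 16.3
tool_pos: [0.6469, -0.0038, 0.3092]
eef_rot: [3.138, 1.045, 3.14]
force: [-0.5, -0.4, 0.6]
finger_gap: 0.0926
[ 0.30639915  0.36339408 -0.58556743  2.46040781  2.68130407  0.75759572
 -1.17469088] [-0.48661145 -0.4153925   0.6109948 ] [ 0.86469587  0.00204377 -0.50229162]
(array([-2.4,  1.8,  1.5]), array([ 0.002, -0.003, -0.001]))
(array([58.1,  1.7, 36.7]), array([ 0.002, -0.003, -0.001]))
(array([135.9,   1.5,  81.9]), array([ 0.002, -0.003, -0.001]))
(array([209.4,   1.4, 124.6]), array([ 0.002, -0.003, -0.001]))
```

```bash
python3 -m pendant '[[0,30,1.5,18,0,0,0],[0,65,1.5,40,0,0,0],[0,100,1.5,60,0,0,0],[0,125,1.5,75,0,0,0],[0,136,1.5,82,0,0,0],[0,136,1.5,82,0,0,0]]'
python3 - <<'E'
from h import *
o=observe();print(o['joint_positions'],o['force'])
for z in(.16,.12,.075):print(goal([.633,-.002,z],np.radians(60),0))
cv2.imwrite("pics/s2.png",cv2.resize(read_camera("side")[90:300,200:440,::-1],None,fx=2.5,fy=2.5))
E
```

```text
time: 16.9
tool_pos: [0.6472, 0.0002, 0.1467]
eef_rot: [3.134, 1.038, 3.14]
force: [-0.0, 0.5, -0.1]
finger_gap: 0.093
[ 0.41952178  0.90538308 -0.89285366  2.56066191  2.64713862  1.36673517
 -0.9496797 ] [-0.04173662  0.53056529 -0.11114474]
(array([-4.4, -2.2,  0.1]), array([ 0.006, -0.009, -0.001]))
(array([30.1, -2.4, 20.4]), array([ 0.006, -0.009, -0.001]))
(array([68.8, -2.5, 43.2]), array([ 0.006, -0.009, -0.001]))
```

View pics/s2.png

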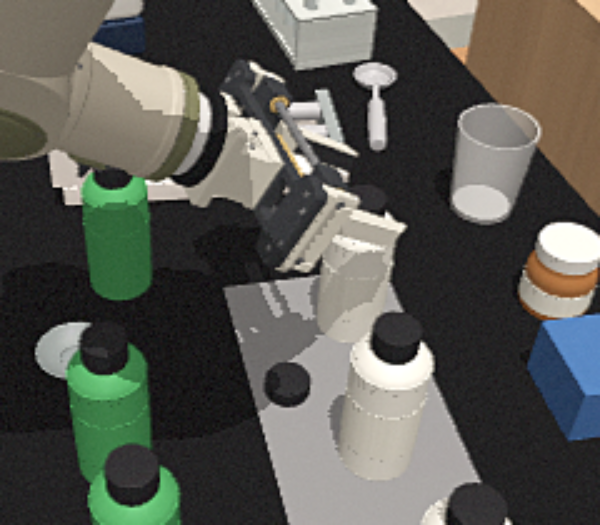

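A is between the open fingers, with the green bottle and spare cap well clear. I'll ease the tilt to 55° to unload joint 4 as I go down.

Run:
```python
from h import *
for z in(.16,.12,.074):print(goal([.633,-.002,z],np.radians(55),0))
```

```text
(array([-0.8, -2.6,  0.8]), array([ 0.007,  0.081, -0.   ]))
(array([33.7, -2.7, 21. ]), array([ 0.007,  0.081, -0.   ]))
(array([73.4, -2.9, 44.3]), array([ 0.007,  0.081, -0.   ]))
```

```bash
python3 -m pendant '[[0,0,-2,1,0.007,0.08,0],[0,17,-2.5,11,0.007,0.08,0],[0,33,-2.5,21,0.007,0.08,0],[0,33,-2.5,21,0.007,0.08,0]]'
python3 - <<'E'
from h import *
o=observe();print(o['joint_positions'],o['force'])
for z in(.074,):print(goal([.633,-.002,z],np.radians(55),0))
E
```

```text
time: 17.35
tool_pos: [0.6497, -0.0018, 0.1124]
eef_rot: [-3.134, 0.965, -3.135]
force: [0.2, -0.4, -0.1]
finger_gap: 0.0932
[ 0.41196773  0.93032177 -0.86398015  2.52646661  2.62374674  1.30001251
 -0.92733756] [ 0.18381143 -0.36483654 -0.08427647]
(array([41.2,  0. , 27.1]), array([-0.002,  0.005,  0.004]))
```

```bash
python3 -m pendant '[[0,14,0,9,0,0,0],[0,28,0,18,0,0,0],[0,39,0,26,0,0,0],[0,39,0,26,0,0,0],[0.3,39,0,26,0,0,0],[0.4,39,0,26,0,0,0],[0.5,39,0,26,0,0,0],[0.5,39,0,26,0,0,0]]' 50
python3 -m pendant '[[0.5,0,0,0,0,0,0],[0.5,0,0,0,0,0,0],[0.5,0,0,0,0,0,0]]' 50
python3 - <<'E'
from h import *
o=observe();print(o['joint_positions'],o['force'])
for z in(.074,.25):print(goal([.633,-.002,z],np.radians(55),0))
E
```

```text
time: 18.15
tool_pos: [0.6494, -0.002, 0.066]
eef_rot: [-3.138, 0.966, -3.139]
force: [-0.6, -0.9, 0.2]
finger_gap: 0.065
time: 18.45
tool_pos: [0.6494, -0.0018, 0.0658]
eef_rot: [-3.138, 0.967, -3.139]
force: [-1.7, -0.6, 6.0]
finger_gap: 0.0597
[ 0.39251445  1.05361925 -0.82959669  2.52856706  2.69096302  1.41021619
 -0.927708  ] [-1.69667982 -0.62277481  5.99987276]
(array([ 2.7, -0.2,  0.8]), array([-0.001,  0.007,  0.001]))
(array([-142.2,   -0.5,  -99.1]), array([-0.001,  0.007,  0.001]))
```

```bash
python3 -m pendant '[[0.55,-8,0,-6,0,0,0],[0.55,-25,0,-17,0,0,0],[0.55,-50,0,-35,0,0,0],[0.55,-80,0,-56,0,0,0],[0.55,-110,0,-77,0,0,0],[0.55,-135,0,-95,0,0,0],[0.55,-140,0,-99,0,0,0],[0.55,-140,0,-99,0,0,0]]' 55
python3 - <<'E'
from h import *
o=observe();print(o['joint_positions'],o['force'])
for y,t in((.1,55),(.1,20)):print(goal([.65,y,.34],np.radians(t),0))
cv2.imwrite("pics/s3.png",cv2.resize(read_camera("side")[20:300,120:440,::-1],None,fx=2,fy=2))
E
```

```text
time: 19.25
tool_pos: [0.647, -0.0022, 0.2374]
eef_rot: [-3.136, 0.966, -3.138]
force: [-0.9, -1.0, -4.4]
finger_gap: 0.0597
[ 0.52135096  0.60310616 -0.96089722  2.46557272  2.45634399  0.94665455
 -0.87380585] [-0.90372026 -0.97026327 -4.36054259]
(array([-86.2, 102. , -37.2]), array([-0.003,  0.006,  0.002]))
(array([-75.3, 102. , -40.7]), array([-0.003,  0.617,  0.001]))
```

View pics/s3.png

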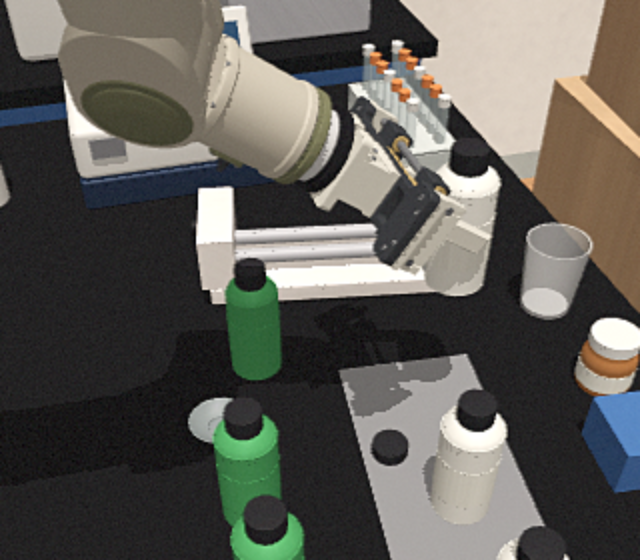

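A is held upright with 4.4 N on the wrist and the others are undisturbed. Next I'll raise it and tilt it in free air.

```bash
python3 -m pendant '[[0.55,-40,30,-20,0,0,0],[0.55,-75,60,-35,0,0.05,0],[0.55,-80,90,-38,0,0.15,0],[0.55,-77,102,-40,0,0.25,0],[0.55,-77,102,-40,0,0.35,0],[0.55,-76,102,-40,0,0.45,0],[0.55,-75,102,-41,0,0.55,0],[0.55,-75,102,-41,0,0.617,0]]'
python3 - <<'E'
from h import *
o=observe();print(o['joint_positions'],o['force'],o['finger_gap'])
for t in(20,0,-15,-35):print(goal([.62,.2,.36],np.radians(t),-.18))
E
```

```text
time: 20.1
tool_pos: [0.6555, 0.0984, 0.3173]
eef_rot: [-3.122, 0.42, 3.141]
force: [0.7, -0.4, -4.1]
finger_gap: 0.0596
[ 0.34474163  0.39782619 -0.88504752  1.93096546  0.8102305   0.71876026
  0.55875474] [ 0.73914125 -0.38605376 -4.12470282] 0.059641783921616134
(array([ 16.4,  99.8, -36.6]), array([0.048, 0.073, 0.166]))
(array([ 22.7, 100.9, -38.1]), array([0.018, 0.421, 0.173]))
(array([ 26.9, 101.7, -40.7]), array([-0.004,  0.682,  0.176]))
(array([ 31.1, 102.7, -45.7]), array([-0.036,  1.03 ,  0.177]))
```

```bash
python3 -m pendant '[[0.55,8,30,-20,0.02,0.1,0.05],[0.55,15,60,-35,0.03,0.2,0.1],[0.55,20,85,-38,0.02,0.3,0.15],[0.55,23,101,-38,0.02,0.42,0.173],[0.55,25,101,-39,0,0.55,0.175],[0.55,27,102,-41,0,0.68,0.176],[0.55,29,102,-43,-0.02,0.8,0.177],[0.55,30,102,-44,-0.03,0.92,0.177]]'
python3 - <<'E'
from h import *
o=observe();print(o['joint_positions'],o['force'],o['finger_gap'])
for t in(-20,-35):print(goal([.62,.2,.36],np.radians(t),-.18))
E
```

```text
time: 20.9
tool_pos: [0.6136, 0.1997, 0.3433]
eef_rot: [3.137, -0.499, 2.962]
force: [0.4, 0.4, -3.4]
finger_gap: 0.0598
[ 0.17151359  0.77826552 -0.94400321  1.29068546  0.22089509  1.67486934
  0.66342217] [ 0.37929321  0.43349224 -3.40323144] 0.05978913070064974
(array([-0.3,  1.4,  1.2]), array([ 0.005, -0.15 ,  0.   ]))
(array([4.6, 1.4, 1.3]), array([0.005, 0.111, 0.001]))
```

Run:
```python
from h import *
for z in(.36,.25,.13):print(goal([.557,.272,z],np.radians(-34.6),-.18))
```

```text
(array([70.2, 60.8, 37.4]), array([0.005, 0.104, 0.001]))
(array([ 17.5,  60.3, 134. ]), array([0.005, 0.104, 0.001]))
(array([-39.9,  59.8, 239.3]), array([0.005, 0.104, 0.001]))
```

```bash
python3 -m pendant '[[0.55,30,25,16,0,0.05,0],[0.55,60,50,33,0.005,0.1,0],[0.55,60,60,60,0.005,0.104,0],[0.55,38,60,95,0.005,0.104,0],[0.55,17,60,134,0.005,0.104,0],[0.55,17,60,134,0.005,0.104,0]]'
python3 - <<'E'
from h import *
o=observe();print(o['joint_positions'],o['force'],o['finger_gap'])
for z in(.25,.13):print(goal([.557,.272,z],np.radians(-34.6),-.18))
E
```

```text
time: 21.5
tool_pos: [0.546, 0.2715, 0.228]
eef_rot: [-3.133, -0.603, 2.959]
force: [-0.9, -1.8, -5.4]
finger_gap: 0.0593
[ 0.09435056  0.87366478 -0.93113663  1.47767699  0.19197125  1.46726211
  0.57141361] [-0.91143257 -1.8432837  -5.43399265] 0.05928375484875509
(array([ 3.7,  2.4, -5.2]), array([-0.006,  0.   , -0.002]))
(array([-64.4,   3.2,  93.6]), array([-0.006,  0.   , -0.002]))
```

```bash
python3 -m pendant '[[0.55,-15,3,20,0,0,0],[0.55,-35,3,50,0,0,0],[0.55,-55,3,80,0,0,0],[0.55,-65,3,94,-0.006,0,-0.002],[0.55,-65,3,94,-0.006,0,-0.002],[0.55,-65,3,94,-0.006,0,-0.002]]'
python3 - <<'E'
from h import *
o=observe();print(o['joint_positions'],o['force'],o['eef_rot'])
print(goal([.557,.272,.13],np.radians(-34.6),-.18))
a=cv2.resize(read_camera("side")[80:200,190:390,::-1],None,fx=3,fy=3,interpolation=2)
b=cv2.resize(read_camera("top")[70:270,60:260,::-1],None,fx=1.2,fy=1.2,interpolation=2)
cv2.imwrite("pics/c4.png",np.vstack([a,np.pad(b,((0,0),(0,600-240),(0,0)))]))
E
```

```text
time: 22.1
tool_pos: [0.5504, 0.2784, 0.1238]
eef_rot: [3.129, -0.594, 2.966]
force: [0.3, 0.4, -4.8]
finger_gap: 0.0599
[ 0.07721386  0.97917814 -0.89159363  1.53725224  0.2637309   1.30910079
  0.58012952] [ 0.28402333  0.43077219 -4.78699503] [ 3.12923652 -0.5938774   2.96583668]
(array([-2.6, -5.3,  9.5]), array([0.01 , 0.01 , 0.004]))
```

View pics/c4.png

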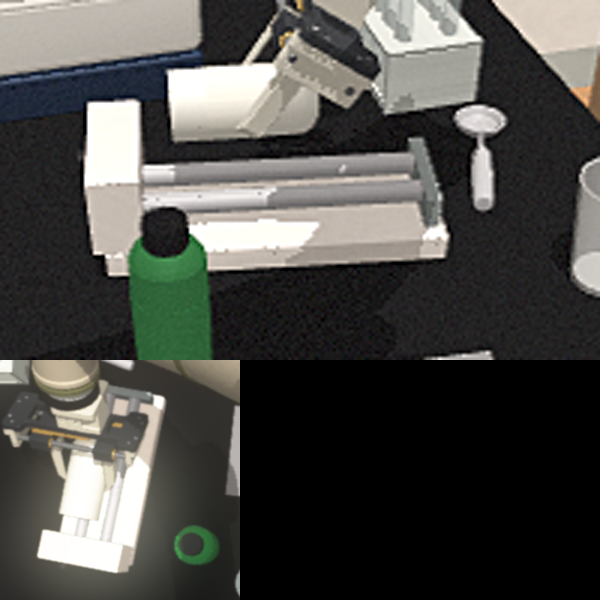

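The bottle hangs level above the rods with its foot facing the housing. I'll settle, check the lateral alignment numerically, and lower to just above the rods.

```bash
python3 -m pendant '[[0.55,-3,-5,9,0.01,0.01,0.004],[0.55,-10,-5,20,0.01,0.01,0.004],[0.55,-16,-5,30,0.01,0.01,0.004],[0.55,-16,-5,30,0.01,0.01,0.004],[0.55,-16,-5,30,0.01,0.01,0.004]]'
python3 - <<'E'
from h import *
o=observe();print(o['joint_positions'],o['force'],o['eef_rot'])
print(goal([.557,.272,.105],np.radians(-34.6),-.18))
R=Ro.from_euler("xyz",o["eef_rot"]).as_matrix();g=o["tool_pos"]-.019*R[:,2];print("grasp",g,"close axis",R[:,1])
u=np.array([.984,-.179,0]);n=np.array([.179,.984,0]);foot=g-.073*u
im=read_camera("top")[:,:,::-1].copy()
cr=cv2.resize(im[150:250,80:220],None,fx=5,fy=5,interpolation=2)
for X,c in((foot+.03*n,(0,0,255)),(foot-.03*n,(0,0,255)),(foot,(0,0,255)),(np.array([.459,.290,.05])+.03*u,(255,0,0)),(np.array([.459,.290,.104]),(0,200,0))):
    p=(proj("top",X)-[80,150])*5; cv2.circle(cr,tuple(int(v) for v in p),4,c,-1)
cv2.imwrite("pics/c5.png",cr)
E
```

```text
time: 22.7
tool_pos: [0.5455, 0.274, 0.0882]
eef_rot: [-3.14, -0.604, 2.961]
force: [-0.4, 1.0, -4.0]
finger_gap: 0.06
[ 0.07093025  1.01762212 -0.87160922  1.55587064  0.28573751  1.27383219
  0.58044879] [-0.44243267  1.00475186 -4.00016461] [-3.14012221 -0.60426485  2.96059345]
(array([-0. ,  0. , -1.4]), array([-0.001, -0.   , -0.001]))
grasp [0.55616272 0.27213098 0.10383378] close axis [ 0.17919055  0.98381364 -0.00121005]
```

View pics/c5.png

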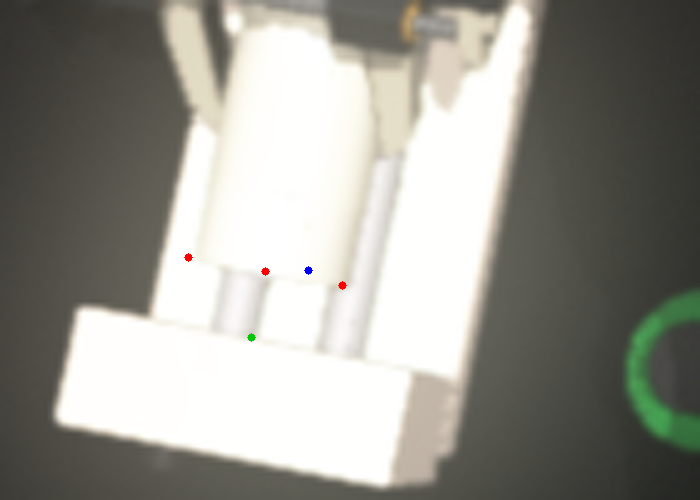

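The foot is about 27 mm short of the wall. The overlay puts the bottle about 4–5 mm to −y of the rods' midline, so I'll shift it +4 mm in tool y and lower it by feel.

```bash
python3 -m pendant '[[0.55,-3,4,4,0,0,0],[0.55,-6,4,8,0,0,0],[0.55,-9,4,13,0,0,0],[0.55,-9,4,13,0,0,0],[0.55,-9,4,13,0,0,0]]'
python3 -m pendant '[[0.55,-1,0,1.5,0,0,0],[0.55,-1,0,1.5,0,0,0]]'
python3 -m pendant '[[0.55,-1,0,1.5,0,0,0],[0.55,-1,0,1.5,0,0,0]]'
```

```text
time: 23.25
tool_pos: [0.5466, 0.278, 0.0738]
eef_rot: [-3.141, -0.604, 2.961]
force: [0.4, -1.9, 4.3]
finger_gap: 0.0594
time: 23.45
tool_pos: [0.5466, 0.2781, 0.0736]
eef_rot: [-3.141, -0.604, 2.961]
force: [1.1, -5.1, 15.4]
finger_gap: 0.0597
time: 23.65
tool_pos: [0.5467, 0.2782, 0.0734]
eef_rot: [-3.141, -0.604, 2.961]
force: [1.2, -7.5, 25.8]
finger_gap: 0.0597
```

Contact came early with Fy negative, so the +y rod is carrying it and my shift was too much. I'll lift 5 mm, take it back and retry.

```bash
python3 -m pendant '[[0.55,3,0,-4.5,0,0,0],[0.55,5,0,-7,0,0,0],[0.55,5,-4,-7,0,0,0],[0.55,5,-4,-7,0,0,0],[0.55,5,-4,-7,0,0,0]]'
python3 -m pendant '[[0.55,-1.5,0,2,0,0,0],[0.55,-3,0,4,0,0,0],[0.55,-3,0,4,0,0,0],[0.55,-3,0,4,0,0,0]]'
python3 -c "
from h import *
print(observe()['wrist_torque'])"
```

```text
time: 24.15
tool_pos: [0.5456, 0.2736, 0.0772]
eef_rot: [-3.14, -0.604, 2.96]
force: [-0.1, 0.8, -3.8]
finger_gap: 0.0595
time: 24.55
tool_pos: [0.5458, 0.2754, 0.0739]
eef_rot: [3.14, -0.604, 2.962]
force: [0.7, 2.3, 5.8]
finger_gap: 0.0595
[ 0.50797908 -0.00662311 -0.34227325]
```

```bash
python3 -m pendant '[[0.55,1,1,-1.5,0,0,0],[0.55,5,1,1,0,0,0],[0.55,9,1,4,0,0,0],[0.55,13,1,7,0,0,0],[0.55,17,1,10,0,0,0],[0.55,17,1,10,0,0,0],[0.55,17,1,10,0,0,0]]'
python3 - <<'E'
from h import *
o=observe();print(o["force"],o["wrist_torque"])
a=cv2.resize(read_camera("side")[95:195,210:350,::-1],None,fx=5,fy=5,interpolation=2);cv2.imwrite("pics/c6.png",a)
E
```

```text
time: 25.25
tool_pos: [0.5256, 0.2787, 0.0744]
eef_rot: [-3.14, -0.605, 2.962]
force: [-1.8, 2.8, -1.3]
finger_gap: 0.0598
[-1.75056206  2.78264203 -1.27760865] [ 0.40793568 -0.29927718 -0.3792798 ]
```

View pics/c6.png

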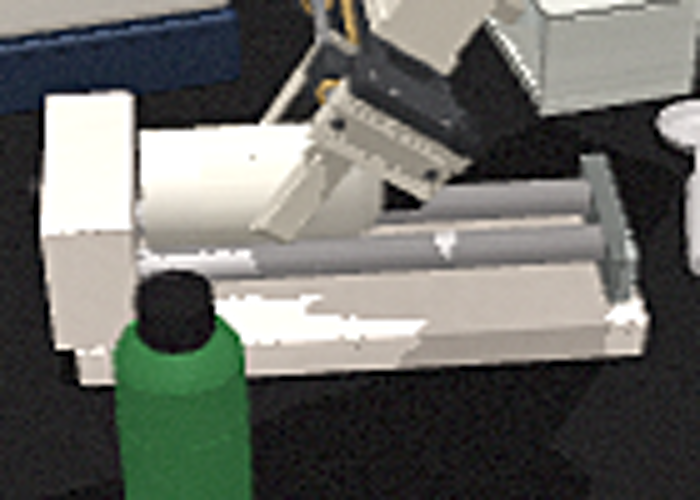

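The bottle lies along the rods with its foot nearly at the wall. I'll push the remaining gap by feel.

```bash
python3 -m pendant '[[0.55,1.6,1,1.1,0,0,0],[0.55,3.3,1,2.3,0,0,0],[0.55,3.3,1,2.3,0,0,0]]'
python3 -m pendant '[[0.55,1.6,0,1.1,0,0,0],[0.55,1.6,0,1.1,0,0,0]]'
python3 -m pendant '[[0.55,1.6,0,1.1,0,0,0],[0.55,1.6,0,1.1,0,0,0]]'
```

```text
time: 25.6
tool_pos: [0.523, 0.2801, 0.074]
eef_rot: [-3.14, -0.603, 2.96]
force: [0.1, 1.7, -3.2]
finger_gap: 0.0597
time: 25.8
tool_pos: [0.521, 0.2804, 0.0741]
eef_rot: [-3.14, -0.603, 2.96]
force: [0.9, 0.8, -2.5]
finger_gap: 0.0594
time: 26.0
tool_pos: [0.5209, 0.2803, 0.0741]
eef_rot: [-3.141, -0.6, 2.959]
force: [6.8, -0.6, -0.7]
finger_gap: 0.0596
```

```bash
python3 -m pendant '[[0.55,0,0,1,0,0,0],[0.55,-0.6,0,1.8,0,0,0],[0.55,-0.6,0,1.8,0,0,0]]'
python3 -m pendant '[[0.55,0,0,0,0,0,0],[0.55,0,0,0,0,0,0]]' 10
python3 -c "
from h import *
print(observe()['wrist_torque'],observe()['force'])"
```

```text
time: 26.3
tool_pos: [0.521, 0.2805, 0.0737]
eef_rot: [-3.141, -0.6, 2.959]
force: [9.7, -3.6, 9.3]
finger_gap: 0.0597
time: 26.5
tool_pos: [0.5207, 0.281, 0.0735]
eef_rot: [3.141, -0.6, 2.96]
force: [8.0, -2.1, 5.2]
finger_gap: 0.0607
[-0.19908086 -1.21257665  0.03201057] [ 8.0450698  -2.14513907  5.16799476]
```

```bash
python3 -m pendant '[[0.5,0,0,0,0,0,0],[0.3,0,0,0,0,0,0],[0.2,0,0,0,0,0,0],[0.1,0,0,0,0,0,0],[0,0,0,0,0,0,0],[0,0,0,0,0,0,0],[0,0,0,0,0,0,0],[0,0,0,0,0,0,0]]' 3
python3 - <<'E'
from h import *
o=observe();print(o["force"],o["wrist_torque"],o["tool_pos"])
E
```

```text
time: 27.3
tool_pos: [0.5185, 0.281, 0.0724]
eef_rot: [-3.14, -0.603, 2.961]
force: [-0.0, -0.2, 0.2]
finger_gap: 0.0928
[-0.02129846 -0.19568112  0.23381332] [-0.06807202 -0.56501465 -0.0423667 ] [0.51853139 0.28096522 0.07240298]
```

Released with zero force. I'll retreat along the tool axis and check.

```bash
python3 -m pendant '[[0,0,0,-15,0,0,0],[0,0,0,-40,0,0,0],[0,0,0,-80,0,0,0],[0,0,0,-120,0,0,0],[0,60,0,-200,0,0,0],[0,90,0,-250,0,0,0],[0,90,0,-250,0,0,0],[0,90,0,-250,0,0,0]]'
python3 - <<'E'
from h import *
print(observe()["tool_pos"])
a=read_camera("side")[95:345,200:440,::-1];b=read_camera("top")[70:270,60:260,::-1]
a=cv2.resize(a,None,fx=1.8,fy=1.8,interpolation=2);b=cv2.resize(b,(360,360),interpolation=2)
cv2.imwrite("pics/c7.png",np.hstack([a,np.pad(b,((0,90),(0,0),(0,0)))])[:600,:800])
E
```

```text
time: 28.1
tool_pos: [0.5857, 0.2709, 0.3359]
eef_rot: [3.136, -0.597, 2.965]
force: [-0.1, 0.4, -0.8]
finger_gap: 0.0932
[0.58567788 0.27092851 0.33592874]
```

View pics/c7.png

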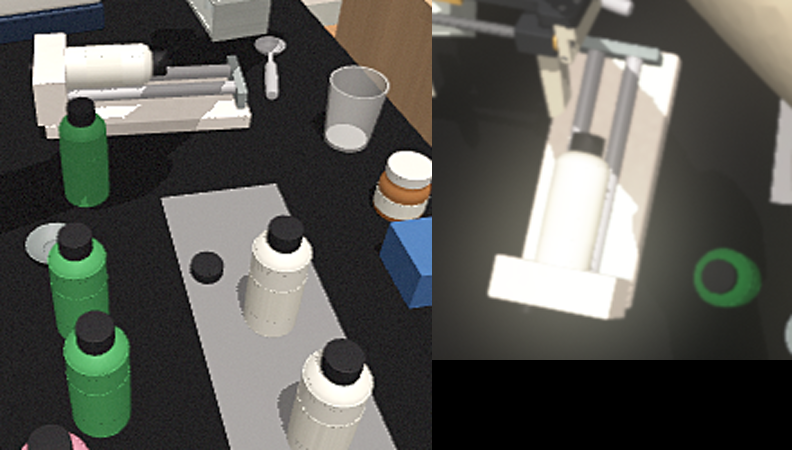

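Run:
```python
from h import *
u=np.array([.984,-.179,0]);n=np.array([.179,.984,0]);w=np.array([.459,.290,.0834])
T=read_camera("top");S=read_camera("side");S0=cv2.imread("pics/side0.png")[:,:,::-1]
for s in(.124,.146):print(s,proj("top",w+u*s),proj("side",w+u*s))
p=proj("top",w+u*.135); g=T.max(2)
# dark cap end along the axis line
for s in np.arange(.110,.160,.003):
    a=proj("top",w+u*s+[0,0,.016]); b=proj("side",w+u*s+[0,0,.0]); print(round(s,3),g[int(round(a[1])),int(round(a[0]))],S.max(2)[int(round(b[1])),int(round(b[0]))],end=" | ")
d=np.abs(S.astype(int)-S0).max(2)
for nm,(x,y) in dict(B=(355,250),C=(385,320),spare=(315,243),dish=(228,231)).items(): print(nm,(d[y-28:y+28,x-22:x+22]>60).sum())
```

```text
0.124 [146.15322928 155.81571349] [282.91368004 131.05048884]
0.146 [148.35364712 144.88769974] [291.23976194 130.58669065]
0.11 255 253 | 0.113 255 252 | 0.116 254 237 | 0.119 253 232 | 0.122 226 229 | 0.125 154 224 | 0.128 104 153 | 0.131 105 46 | 0.134 103 45 | 0.137 102 31 | 0.14 99 32 | 0.143 100 34 | 0.146 128 25 | 0.149 140 18 | 0.152 156 33 | 0.155 148 17 | 0.158 137 16 | B 30
C 94
spare 4
dish 0
```

```bash
python3 -c "
from plant import *
print(finish_job())"
```

```text
the job is handed in; nothing more can be done
None
```

I laid bottle A on the roller as the heaviest and handed the job in at about 28 s. At hand-in it was on the two rods, cap away from the housing and foot against the end wall.

**Weighing:** I lifted each bottle by its cap. A read about 4.0 N, B about 2.6 N and C about 1.9 N. Carrying A later showed about 4.4 N, which fits the 0.40–0.50 kg bottle.

**Laying:** I re-gripped A from the side, turned it level and lowered it onto the rods by feel. I slid it until the wall pushed back with 7–10 N, then lowered the grip and released. The wrist force read about zero after release.

**Last checks:**
- **Foot at the wall:** the top view puts the cap at 124–146 mm from my wall estimate, which matches a seated foot to about 2–3 mm. I could not see the contact itself, because the housing hides it.
- **Other items:** B and C are upright on the mat. The side picture shows almost no change at the dish and spare cap. At B and C only a few pixels changed.

**What disagreed or ran close:**
- A 4 mm sideways correction from the top view was wrong. The first touch on the rods reached about 26 N before I backed off and took it back.
- Touchdown came about 6 mm higher than planned; I put that down to A sitting slightly off in the grip.
- Joint 4 briefly read 2.561 rad against its listed limit of 2.56 while I was tilting the wrist. At the same time the wrist force spiked to about 30 N in free air.

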